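# Clamp a carved strip with a slip-clutch thumbscrew

## Robot

A 6-joint arm with a two-finger parallel gripper is mounted at the origin on the work surface. World frame = base frame: x ahead of the robot, y to its left, z up, the work surface at z = 0. Lengths are in m, angles in rad, forces in N, time in s.
With the tool pointing down it reaches from about 0.275 to 0.725 m from the base axis. Payload 5.6 kg.
Tool frame: the origin (TCP) lies on the centre line of the jaws, within the pads' length; the fingertips stand 22 mm ahead of it and the grasp point (between the pads) lies 3 mm ahead of it (ctrl.tip_extent is the distance from the TCP to the fingertips, in m); z points along the fingers, y is the line along which they close (so a half turn about z gives the same grasp; the last joint's range is limited). The gripper opens to 85 mm and grips with 20 to 120 N. Pads are 22 mm wide; open, the fingers measure 114 mm over their backs; the gripper's body (76 mm by 85 mm) begins 54 mm behind the grasp point. The pads swing forward as they close: fully open they stand 13 mm farther back than shut.
Start: joints at [1.575, 0.255, 0.108, 0, -1.424, -0.285], TCP at [0.152, 0.528, 0.253] pointing down, gripper open.
Joint ranges: [-2.95, 2.95], [-1.21, 1.97], [-1.09, 1.5], [-2.87, 1.71], [-2.94, -0.07], [-3.05, 3.05]. Speed limits (rad/s): [2.57, 2.57, 3.14, 3.14, 3.14, 3.14].

## Interface

Orientations are given as a unit quaternion [w, x, y, z].
In Python, from station import ctrl, vision gives the robot as it stands.
- The arm moves only by the shell command python3 -m inch 'ROWS' [OPENING] [FORCE]. ROWS is JSON, a list of rows, each an object with "travel": the shift along the tool's x, y, z normalised to -1 to 1, where 1 is 40 cm, a list of three; "angular": the turn, a rotation vector about the tool's x, y, z normalised to -1 to 1, where 1 is 90 degrees, a list of three. In form: [{"travel": [tx, ty, tz], "angular": [wx, wy, wz]}, ...]. A call has 1 to 12 rows; each row is the pose to reach, as a shift and turn from the pose commanded when the call began, along the tool's axes at that moment; what a row does not reach only later rows make up. A row lasts 1/8 s, in which the tool goes at most 62.5 mm and 10.7 degrees, less where a joint would pass 70% of its speed; a pose out of reach is approached as far as the arm can. A call with a number of a shift or a turn outside -1 to 1 is refused whole. A call with a gripper value outside its range is refused whole. OPENING is the opening, from 0 (shut) to 1 (fully open), set as the call begins (- or left out, the last holds). The fingers move at their own pace and stop on an object; FORCE is the grip in N (left out, the last holds). Time passes only in rows, so rows that repeat a pose let the fingers close. It gives the time, the measured TCP pose, the force, the opening and the grip force at its end, in the units of the state.
- ctrl.sense(): the state, without advancing time (a new reading comes with each control period).
- vision.read_camera(name): name is "scene" or "top" or "wrist"; returns the picture (384x512x3 uint8, red, green, blue); there is no depth.
- vision.get_calibration(name): a dict with "fx", "fy", "cx", "cy" (pixels), "D" ([k1, k2, p1, p2, k3] as OpenCV has them; the pictures are not rectified), "R" (3x3) and "t" (3): a world point X has camera coordinates R X + t; the wrist camera has in their place "tool_from_camera" (4x4, takes a point from camera to tool coordinates, whose origin is the TCP and whose axes are the flange's). Camera axes: x right, y down, z forward; pixel columns grow to the right and rows downward; lengths in m; the calibration is good to about 2 mm. A picture is of the moment at which its call begins: read the wrist's pose just before it. get_calibration takes no time and is no camera call.
- ctrl.hand_in(): hands the job in; it is judged then, once.
The state is a dict: "clock": time; "qpos": joint angles; "joint_velocities": joint speeds; "joint_efforts": joint torques, N m; "tcp_pos": TCP position; "ee_rot": TCP orientation; "contact_force": force on the tool from outside, world axes, zero at the start; "ft_torque": the same for the moment, N m; "finger_gap": finger opening in m; "gripper_force": force on a finger pad.
Only numpy, scipy, OpenCV 4.12 (cv2) and the standard library are available. Lean on these libraries where they do the work, as an engineer would, in place of code of your own. Each camera call takes 0.05 s, during which the arm holds its last target. There are 200 camera calls.

## Task

Lay the carved wooden strip on the bed of the holding jig and slide it gently between the cheeks until its end is fully home against the blue column. Then clamp it: turn the black thumbscrew clockwise until its drag clutch first slips, stop at that first slip, and let go. Leave the oilstone, the gouge and the wax tin where they are.

Things in the scene. Friction and masses are not known exactly. Their poses are not given: they have to be found in the camera images.
- jig: Fixed holding jig: flat plywood bed 260 x 100 mm, 12 mm thick. Origin: centre of its underside; x runs along the bed from the open end to the column, z up. Two dark wooden cheeks, tops 24 mm above the bench, form a channel 62 mm wide from x = 20 to 85 mm, flared open from x = -10 mm; at smaller x the bed is bare.
- home (a point): Point on the bed's top face (12 mm above the bench) where the middle of the strip's underside lies when home: jig x = -5 mm, y = 0; axes as the jig's. The strip then lies flat along x with its end on the column.
- bracket: Blue steel column fixed on the jig, the end stop; origin and axes are the jig's. It is 50 mm wide, from jig x = 85 to 120 mm, 64 mm high above the bench. The strip's end is slid against its face at x = 85 mm; pushing strip and column together with over 30 N bruises the strip.
- clamp: Blue arm on the column, reaching back over the bed, with its pad; origin and axes are the jig's. Arm: 36 mm wide, jig x = 30 to 120 mm, underside 50 and top 64 mm above the bench. Under it, at x = 55 mm, a round rubber pad 18 mm across starts 2.8 to 8 mm above the strip's top (30 mm above the bench on the bed): the gap is not measured. The screw lowers the pad 4 mm per rad.
- collar: White disc 48 mm across on top of the arm, 64 to 68 mm above the bench, fixed on the screw and turning with it. Origin: centre of its underside, on the screw axis; x points to the red mark on its rim. Its yaw at the start is arbitrary. Turning the free screw takes about 0.17 N m; it holds itself when let go. Once the pad bears hard on the strip (about 27 N) it stops turning.
- knob: Black fluted round knob of the thumbscrew, 34 mm across, 70 to 100 mm above the bench, stays at that height, on the screw axis (jig x = 55 mm, y = 0). Origin: centre of its underside; x points to its red mark. Clockwise from above lowers the pad. Its drag clutch slips on the collar at a steady 0.28 N m. Held still just after turning, friction may act backwards: 0.17 N m free, about 0.06 clamped.
- knob_grip (a point): Point on the knob's axis 90 mm above the bench, where to grip it from above; turns with the knob. The red marks of knob and collar are in line at the start; the angle between their x axes is the slip. 0.06 rad or more counts as slipped; over 0.6 rad (35 degrees) in all spoils the job. From first touch of the pad to slipping takes up to 0.4 rad.
- strip: Loose brown wooden border strip with two carved rosettes, 180 x 56 x 18 mm, about 0.11 kg. Origin: centre of its underside; x along its length, z up. Both ends alike. Grip it across its 56 mm width, e.g. 60 mm from the middle; the rosettes rise 6 mm above its top within 40 mm of the middle.
- oilstone: Bystander: grey sharpening stone on a dark wooden block, 180 x 60 x 28 mm. Origin: centre of its underside.
- gouge: Bystander: carving gouge, wooden handle and steel blade, 200 mm long, 26 mm thick, lying on the bench, along its x axis. Origin: on its underside at the ferrule, near mid-length.
- wax_tin: Bystander: copper-coloured round tin with a brass lid, 70 mm across, 40 mm high. Origin: centre of its underside.
There are look-alikes about, which are no part of the job. Several things have the shape of the strip; the one meant has the colours described above.

How it is judged:
On the way, in this order (a step that is already met when the one before it is completed fails the run):
1. the strip lies flat on the jig bed, in the channel, home against the column, not yet clamped (x of strip in the frame of jig between -0.008 and 0 m and y of strip in the frame of jig between -0.006 and 0.006 m and z of strip in the frame of jig between 0.008 and 0.015 m and angle between the x axis of strip and the x axis of jig, either way round below 0.12 rad and angle between strip's own z axis and vertical below 0.05 rad and contact force between clamp and strip below 1 N and angle between the x axis of knob and the x axis of collar, either way round below 0.05 rad), for 0.2 s.
2. with the strip still home, the clutch slips and the pad presses on the strip (x of strip in the frame of jig between -0.008 and 0 m and y of strip in the frame of jig between -0.006 and 0.006 m and z of strip in the frame of jig between 0.008 and 0.015 m and angle between the x axis of strip and the x axis of jig, either way round below 0.12 rad and angle between strip's own z axis and vertical below 0.05 rad and contact force between clamp and strip above 10 N and angle between the x axis of knob and the x axis of collar, either way round above 0.06 rad), for 0.1 s.
At the end, for the whole second after the job is handed in: The strip lies at rest, flat on the bed, its end within 3 mm of the column and its middle within 6 mm of the channel's centre line (turned less than 0.12 rad); the clamp's pad presses on it with over 10 N; the knob has slipped 0.06 to 0.6 rad on the collar (all of step 2 and angle between the x axis of knob and the x axis of collar, either way round below 0.6 rad and linear speed of strip below 0.01 m/s); the robot touches nothing.
It fails at once if the clutch is turned on after the first slip (slip over 0.6 rad) (angle between the x axis of knob and the x axis of collar, either way round above 0.6 rad).
It fails at once if the strip is pushed against the column with more than 30 N (contact force between strip and bracket above 30 N).
It fails at once if the oilstone is moved more than 25 mm (distance of oilstone from where it was at the start of the episode above 0.025 m).
It fails at once if the gouge is moved more than 25 mm (distance of gouge from where it was at the start of the episode above 0.025 m).
It fails at once if the wax tin is moved more than 25 mm (distance of wax_tin from where it was at the start of the episode above 0.025 m).
It also fails if it takes over 72 s, if anything falls off the work surface, if the arm or the gripper's body presses on something with over 40 N, if the wrist force passes 120 N, or if a joint passes its speed limit or range.

## Working session

There is one attempt and no reset: what is moved stays moved. The work goes in short steps, Python scripts to look and compute and a shell command to move; the robot and the scene stay as the last step left them, time stands still between calls to the robot, and variables do not carry over. Pictures are saved under pics/ and viewed, at most 11 in all, crops included, and the job is handed in when it is done.

```bash
ls; mkdir -p pics; python3 - <<'E'
from station import ctrl, vision
import cv2, numpy as np
print(ctrl.sense())
for n in ("scene","top","wrist"):
    c=vision.get_calibration(n); print(n,{k:np.round(v,4).tolist() for k,v in c.items()})
    im=vision.read_camera(n); cv2.imwrite(f"pics/{n}0.png",im[:,:,::-1])
E
```

```text
pics
{'clock': 0.0, 'qpos': array([ 1.57458439e+00,  2.55768450e-01,  1.06970174e-01, -4.89399555e-04,
       -1.42391062e+00, -2.84615080e-01]), 'joint_velocities': array([-7.38573068e-04,  1.44807156e-03, -3.18467162e-04,  6.19211251e-07,
       -2.31748648e-03, -2.16439623e-03]), 'joint_efforts': array([ 5.87817412e-04, -3.86627162e+01,  2.37942606e+01,  5.36537111e+00,
       -6.13685101e-03, -7.53008408e-06]), 'tcp_pos': array([0.15223625, 0.52802128, 0.25236861]), 'ee_rot': array([ 9.81138506e-04,  9.90152682e-01, -1.39988189e-01, -1.02098199e-04]), 'contact_force': array([-0.92751579, -0.79563175,  0.08636988]), 'ft_torque': array([-0.03918265,  0.01826805, -0.00626779]), 'gripper_force': 0.0, 'finger_gap': 0.08592758898809903}
scene {'fx': 426.1393, 'fy': 426.1393, 'cx': 257.7735, 'cy': 190.6223, 'D': [-0.0567, 0.0, 0.0, 0.0, 0.0], 'R': [[-0.5998, 0.8001, 0.0071], [0.6733, 0.5095, -0.5357], [-0.4322, -0.3166, -0.8444]], 't': [0.2807, -0.272, 1.6885]}
top {'fx': 498.4843, 'fy': 498.4843, 'cx': 251.9257, 'cy': 196.1943, 'D': [-0.0759, 0.0, 0.0, 0.0, 0.0], 'R': [[-0.0275, -0.9996, 0.0048], [-0.997, 0.0271, -0.0719], [0.0718, -0.0068, -0.9974]], 't': [0.0172, 0.4826, 1.7566]}
wrist {'fx': 309.4419, 'fy': 309.4419, 'cx': 257.3714, 'cy': 193.5144, 'D': [0.0119, 0.0, 0.0, 0.0, 0.0], 'tool_from_camera': [[-0.0007, -0.9623, -0.2719, 0.0677], [1.0, -0.0005, -0.0007, -0.0004], [0.0005, -0.2719, 0.9623, -0.1207], [0.0, 0.0, 0.0, 1.0]]}
```

```bash
python3 - <<'E'
import cv2, numpy as np
a=cv2.imread("pics/top0.png");cv2.imwrite("pics/top0b.png",cv2.resize(a,(800,600),interpolation=cv2.INTER_CUBIC))
E
```

```text
(no output)
```

View pics/top0b.png

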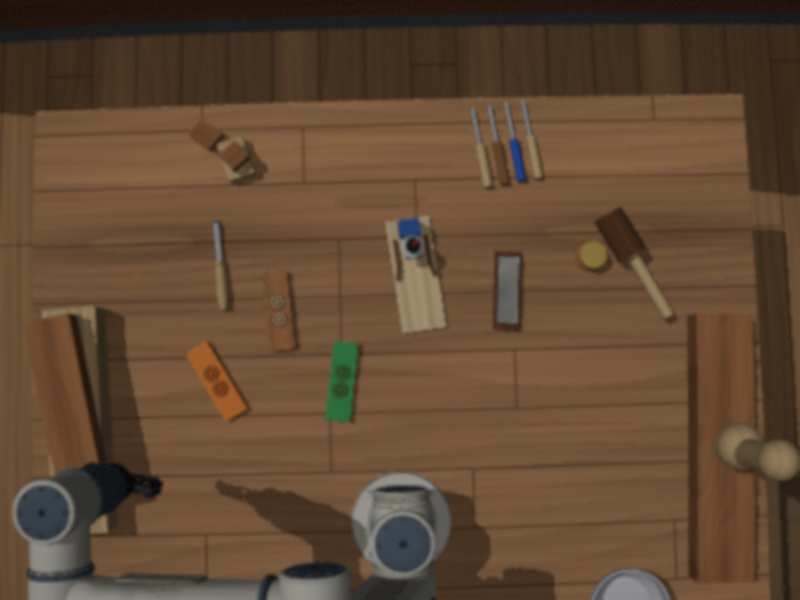

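View pics/scene0.png

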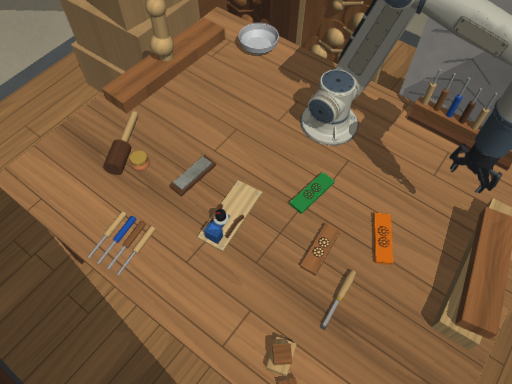

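Top view (800x600 scale): three strip shapes — brown with rosettes at (280,311) [raw ≈(179,199)], orange at (217,381), green at (342,382). The brown one is meant. The jig is at (416,275) with its blue column at the far end, the oilstone at (508,291), the tin at (593,255) and the gouge at (221,265), close to the strip. The scene view agrees: brown strip at (320,248), gouge at (338,300).

```bash
cat > h.py <<'E'
import cv2, numpy as np
from scipy.spatial.transform import Rotation as Ro
from station import ctrl, vision
def cam(n, s=None):
    c=vision.get_calibration(n); K=np.array([[c["fx"],0,c["cx"]],[0,c["fy"],c["cy"]],[0,0,1]]); D=np.array(c["D"],float)
    if n=="wrist":
        q=np.array(s["ee_rot"]); T=np.eye(4); T[:3,:3]=Ro.from_quat(q[[1,2,3,0]]).as_matrix(); T[:3,3]=s["tcp_pos"]
        M=np.linalg.inv(T@np.array(c["tool_from_camera"])); return K,D,M[:3,:3],M[:3,3]
    return K,D,np.array(c["R"]),np.array(c["t"])
def onplane(C,px,z):
    K,D,R,t=C; u=cv2.undistortPoints(np.array(px,float).reshape(-1,1,2),K,D).reshape(-1,2)
    d=np.c_[u,np.ones(len(u))]@R; o=-R.T@t
    return o+d*((z-o[2])/d[:,2])[:,None]
def proj(C,X):
    K,D,R,t=C; return cv2.projectPoints(np.array(X,float).reshape(-1,1,3),cv2.Rodrigues(R)[0],t,K,D)[0].reshape(-1,2)
def shot(n,f):
    s=ctrl.sense(); im=vision.read_camera(n)[:,:,::-1].copy(); cv2.imwrite("pics/"+f,im); return im,cam(n,s),s
E
python3 - <<'E'
from h import *
a=cv2.imread("pics/top0.png"); h=cv2.cvtColor(a,cv2.COLOR_BGR2HSV); C=cam("top")
for p in [(179,182),(182,217),(165,210),(200,200),(274,200),(300,170),(262,147),(325,190)]: print(p,h[p[1],p[0]],a[p[1],p[0]])
lab=cv2.cvtColor(a,cv2.COLOR_BGR2LAB)
# strip: redder than bench
def rect(m,z,roi,name):
    mm=np.zeros_like(m); x0,y0,x1,y1=roi; mm[y0:y1,x0:x1]=m[y0:y1,x0:x1]
    mm=cv2.morphologyEx(mm,cv2.MORPH_CLOSE,np.ones((5,5)))
    cs=cv2.findContours(mm,cv2.RETR_EXTERNAL,cv2.CHAIN_APPROX_NONE)[0]; c=max(cs,key=cv2.contourArea)
    W=onplane(C,c.reshape(-1,2),z)[:,:2]; r=cv2.minAreaRect((W*1000).astype(np.float32)); print(name,cv2.contourArea(c),r)
R,G,B=[a[:,:,i].astype(int) for i in (2,1,0)]
rect(((R-G>38)*255).astype(np.uint8),.018,(160,165,200,232),"strip")
rect(((h[:,:,1]<125)&(h[:,:,2]>110)).astype(np.uint8)*255,.012,(240,130,295,220),"bed")
rect(((B>R+40)).astype(np.uint8)*255,.064,(240,130,295,220),"blue")
for n in [("strip2",(179,199),.018),("knob",(265,157),.1),("gouge",(141,170),.013),("oil",(325,186),.028),("tin",(379,163),.04)]: print(n[0],onplane(C,[n[1]],n[2]))
cv2.imwrite("pics/c1.png",cv2.resize(a[130:280,110:300],(760,600),interpolation=cv2.INTER_CUBIC))
E
```

```text
(179, 182) [ 13 144 119] [ 52  80 119]
(182, 217) [ 13 146 119] [ 51  80 119]
(165, 210) [ 14 125 112] [ 57  83 112]
(200, 200) [ 14 126 107] [ 54  79 107]
(274, 200) [ 19  83 145] [ 98 128 145]
(300, 170) [ 14 122 117] [ 61  87 117]
(262, 147) [108 175 108] [108  64  34]
(325, 190) [23 11 97] [93 96 97]
strip 55.0 ((546.288818359375, 267.951171875), (25.05622673034668, 39.595367431640625), 89.11688232421875)
bed 3109.5 ((560.999755859375, -52.698829650878906), (194.98521423339844, 321.1709289550781), 88.4090347290039)
blue 109.5 ((655.9490966796875, -34.955848693847656), (37.10919189453125, 43.687686920166016), 7.747071743011475)
strip2 [[0.47991289 0.26369152 0.018     ]]
knob [[ 0.60986106 -0.04379584  0.1       ]]
gouge [[0.58833699 0.39956943 0.013     ]]
oil [[ 0.51138085 -0.25636234  0.028     ]]
tin [[ 0.58723647 -0.45054079  0.04      ]]
```

View pics/c1.png

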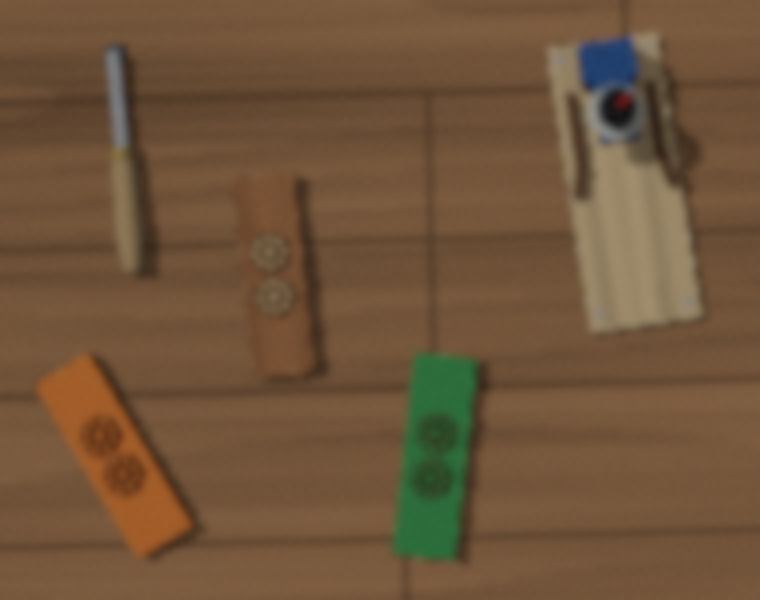

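The crop confirms it: brown strip with pale rosettes, corners at crop (237,178),(298,176),(320,372),(262,378). Bed corners are at crop (548,48),(658,35),(702,318),(592,331), and the knob with its red mark is at (620,105).

```bash
cat >> h.py <<'E'
def yawof(s):
    q=np.array(s["ee_rot"]); x=Ro.from_quat(q[[1,2,3,0]]).as_matrix()[:,0]; return np.degrees(np.arctan2(x[1],x[0]))
def delta(pos,yaw,s=None):
    "normalised rows values to reach pos with the tool straight down, tool x at world yaw (deg)"
    s=s or ctrl.sense(); q=np.array(s["ee_rot"]); R=Ro.from_quat(q[[1,2,3,0]])
    T=Ro.from_euler("z",yaw,degrees=True)*Ro.from_euler("x",180,degrees=True)
    print("travel",np.round(R.inv().apply(np.array(pos)-s["tcp_pos"])/.4,4).tolist(),"angular",np.round((R.inv()*T).as_rotvec()/(np.pi/2),4).tolist(),"yaw now",round(yawof(s),2))
E
python3 - <<'E'
from h import *
C=cam("top"); f=lambda p:np.array(p)/4+[110,130]
S=onplane(C,f([(237,178),(298,176),(320,372),(262,378)]),.018)[:,:2]
B=onplane(C,f([(548,48),(658,35),(702,318),(592,331)]),.012)[:,:2]
for n,P in (("strip",S),("bed",B)):
    d=P[0]+P[1]-P[2]-P[3]; y=np.degrees(np.arctan2(d[1],d[0])); print(n,P.mean(0).round(4),"len",np.linalg.norm(d)/2,"wid",np.linalg.norm(P[0]+P[3]-P[1]-P[2])/2,"yaw",y)
    if n=="strip":
        c=P.mean(0); u=d/np.linalg.norm(d); g=c-.06*u; print("grip",g); delta([*(c-.05*u),.22],y)
print(ctrl.tip_extent if not callable(ctrl.tip_extent) else ctrl.tip_extent())
E
```

```text
strip [0.4802 0.2609] len 0.1780536534766549 wid 0.05317739789220643 yaw 5.776460087649065
grip [0.42046105 0.25484589]
travel [0.8568, 0.4612, 0.0822] angular [0.0009, 0.0001, -0.243] yaw now -16.09
bed [ 0.556  -0.0493] len 0.25788323986231076 wid 0.09928529283255232 yaw 7.087997147328357
0.022
```

```bash
python3 -m inch '[{"travel":[0.857,0.461,0.082],"angular":[0,0,-0.243]},{"travel":[0.857,0.461,0.082],"angular":[0,0,-0.243]},{"travel":[0.857,0.461,0.082],"angular":[0,0,-0.243]},{"travel":[0.857,0.461,0.082],"angular":[0,0,-0.243]},{"travel":[0.857,0.461,0.082],"angular":[0,0,-0.243]},{"travel":[0.857,0.461,0.082],"angular":[0,0,-0.243]},{"travel":[0.857,0.461,0.082],"angular":[0,0,-0.243]},{"travel":[0.857,0.461,0.082],"angular":[0,0,-0.243]},{"travel":[0.857,0.461,0.082],"angular":[0,0,-0.243]},{"travel":[0.857,0.461,0.082],"angular":[0,0,-0.243]}]' 1
python3 - <<'E'
from h import *
im,C,s=shot("wrist","w1.png"); cv2.imwrite("pics/w1b.png",cv2.resize(im,(800,600)))
E
```

```text
clock: 1.4
tcp_pos: [0.4301, 0.257, 0.2206]
ee_rot: [-0.0, 0.999, 0.051, 0.0]
contact_force: [-0.6, 0.7, -0.4]
finger_gap: 0.0852
gripper_force: 0.0
```

View pics/w1b.png

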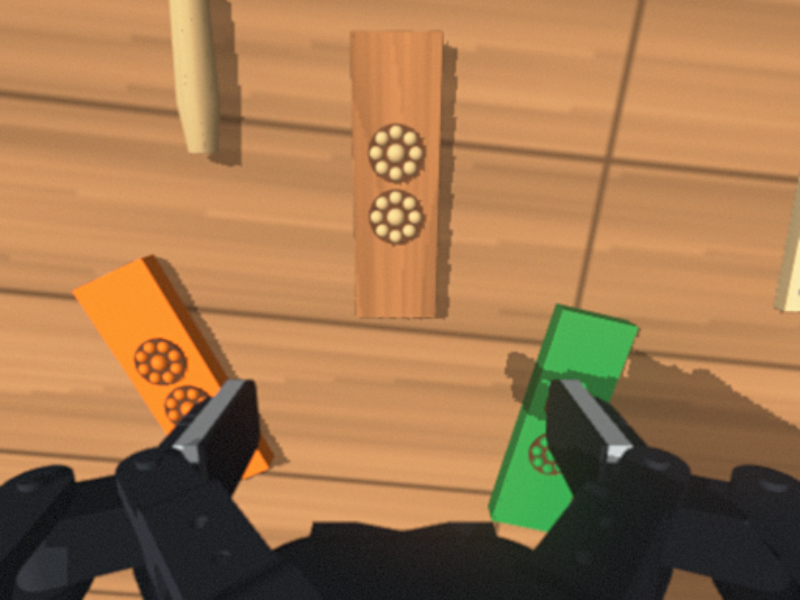

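The wrist view shows the brown strip, almost in line with the tool: top-face corners at (351,31),(443,31),(435,318),(356,318) on the 800x600 scale. The gouge handle ends at (200,150), well clear of the near-end grip.

```bash
python3 - <<'E'
from h import *
s=ctrl.sense(); C=cam("wrist",s)
P=onplane(C,np.array([(351,31),(443,31),(435,318),(356,318)])*.64,.018)[:,:2]
d=P[0]+P[1]-P[2]-P[3]; y=np.degrees(np.arctan2(d[1],d[0])); c=P.mean(0); u=d/np.linalg.norm(d)
print(c,np.linalg.norm(d)/2,np.linalg.norm(P[0]+P[3]-P[1]-P[2])/2,y); g=c-.06*u
delta([*g,.08],y,s); delta([*g,.026],y,s)
E
```

```text
[0.48461854 0.26763022] 0.17995017986468007 0.055191617034949944 5.32086224833181
travel [-0.0118, -0.0138, 0.3515] angular [-0.0002, -0.0001, 0.006] yaw now 5.86
travel [-0.0119, -0.0137, 0.4865] angular [-0.0002, -0.0001, 0.006] yaw now 5.86
```

```bash
python3 -m inch '[{"travel":[-0.012,-0.0138,0.15],"angular":[0,0,0.006]},{"travel":[-0.012,-0.0138,0.3],"angular":[0,0,0.006]},{"travel":[-0.012,-0.0138,0.4],"angular":[0,0,0.006]},{"travel":[-0.012,-0.0138,0.46],"angular":[0,0,0.006]},{"travel":[-0.012,-0.0138,0.4865],"angular":[0,0,0.006]},{"travel":[-0.012,-0.0138,0.4865],"angular":[0,0,0.006]}]' 1
python3 -m inch '[{"travel":[0,0,0],"angular":[0,0,0]},{"travel":[0,0,0],"angular":[0,0,0]},{"travel":[0,0,0],"angular":[0,0,0]},{"travel":[0,0,0],"angular":[0,0,0]},{"travel":[0,0,0],"angular":[0,0,0]},{"travel":[0,0,0],"angular":[0,0,0]}]' 0 40
```

```text
clock: 2.2
tcp_pos: [0.4252, 0.2616, 0.0259]
ee_rot: [0.0, 0.999, 0.046, -0.0]
contact_force: [-0.8, 0.2, 0.4]
finger_gap: 0.0858
gripper_force: 0.0
clock: 2.95
tcp_pos: [0.426, 0.262, 0.0273]
ee_rot: [-0.001, 0.999, 0.046, 0.001]
contact_force: [-1.6, 0.3, 6.1]
finger_gap: 0.0547
gripper_force: 42.6
```

```bash
python3 -m inch '[{"travel":[0,0,-0.1],"angular":[0,0,0]},{"travel":[0,0,-0.2],"angular":[0,0,0]},{"travel":[0,0,-0.3],"angular":[0,0,0]},{"travel":[0,0,-0.32],"angular":[0,0,0]}]'
python3 - <<'E'
from h import *
delta([.395,-.069,.155],7.1)
E
```

```text
clock: 3.45
tcp_pos: [0.4265, 0.2623, 0.157]
ee_rot: [-0.002, 0.999, 0.046, 0.002]
contact_force: [-0.4, 0.6, -1.0]
finger_gap: 0.0551
gripper_force: 42.9
travel [-0.1541, 0.8175, 0.0012] angular [-0.0024, -0.003, -0.0206] yaw now 5.25
```

```bash
python3 -m inch '[{"travel":[-0.154,0.818,0.001],"angular":[0,0,-0.02]},{"travel":[-0.154,0.818,0.001],"angular":[0,0,-0.02]},{"travel":[-0.154,0.818,0.001],"angular":[0,0,-0.02]},{"travel":[-0.154,0.818,0.001],"angular":[0,0,-0.02]},{"travel":[-0.154,0.818,0.001],"angular":[0,0,-0.02]},{"travel":[-0.154,0.818,0.001],"angular":[0,0,-0.02]},{"travel":[-0.154,0.818,0.001],"angular":[0,0,-0.02]},{"travel":[-0.154,0.818,0.001],"angular":[0,0,-0.02]},{"travel":[-0.154,0.818,0.001],"angular":[0,0,-0.02]},{"travel":[-0.154,0.818,0.001],"angular":[0,0,-0.02]}]'
python3 - <<'E'
from h import *
im,C,s=shot("wrist","w2.png"); cv2.imwrite("pics/w2b.png",cv2.resize(im,(800,600)))
E
```

```text
clock: 4.7
tcp_pos: [0.394, -0.0695, 0.1534]
ee_rot: [-0.0, 0.998, 0.062, -0.0]
contact_force: [0.3, -0.2, 0.1]
finger_gap: 0.0551
gripper_force: 43.0
```

View pics/w2b.png

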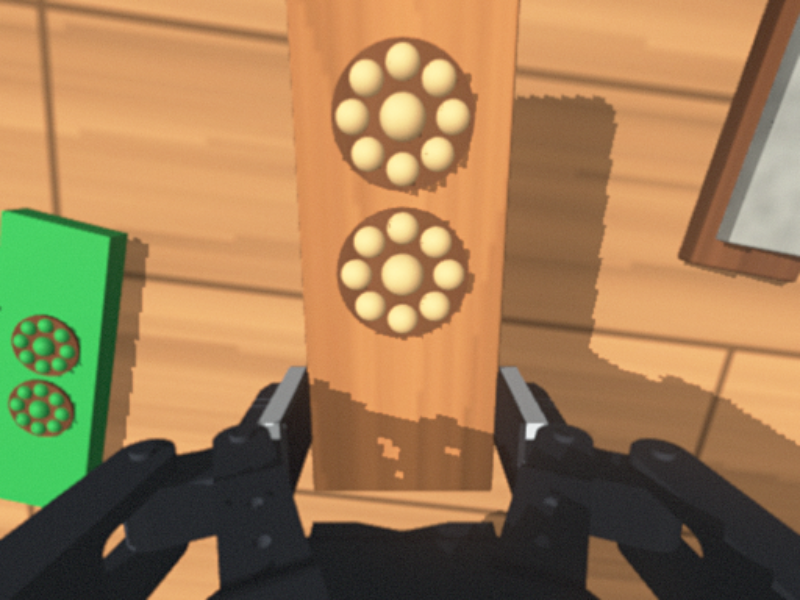

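The strip is held centred and straight: rosettes at (402,115) and (402,274), centre column 402. It hides the jig, so I'll sidestep to see the jig beside it.

```bash
python3 - <<'E'
from h import *
delta([.52,.085,.20],7.1)
E
```

```text
travel [0.3604, -0.3445, -0.1164] angular [-0.0, 0.0, 0.0001] yaw now 7.11
```

```bash
python3 -m inch '[{"travel":[0.36,-0.344,-0.116],"angular":[0,0,0]},{"travel":[0.36,-0.344,-0.116],"angular":[0,0,0]},{"travel":[0.36,-0.344,-0.116],"angular":[0,0,0]},{"travel":[0.36,-0.344,-0.116],"angular":[0,0,0]},{"travel":[0.36,-0.344,-0.116],"angular":[0,0,0]},{"travel":[0.36,-0.344,-0.116],"angular":[0,0,0]}]'
python3 - <<'E'
from h import *
im,C,s=shot("wrist","w3.png"); cv2.imwrite("pics/w3b.png",cv2.resize(im,(800,600)))
E
```

```text
clock: 5.5
tcp_pos: [0.5193, 0.0837, 0.1995]
ee_rot: [0.0, 0.998, 0.061, -0.0]
contact_force: [0.9, 0.4, -1.7]
finger_gap: 0.0548
gripper_force: 43.0
```

View pics/w3b.png

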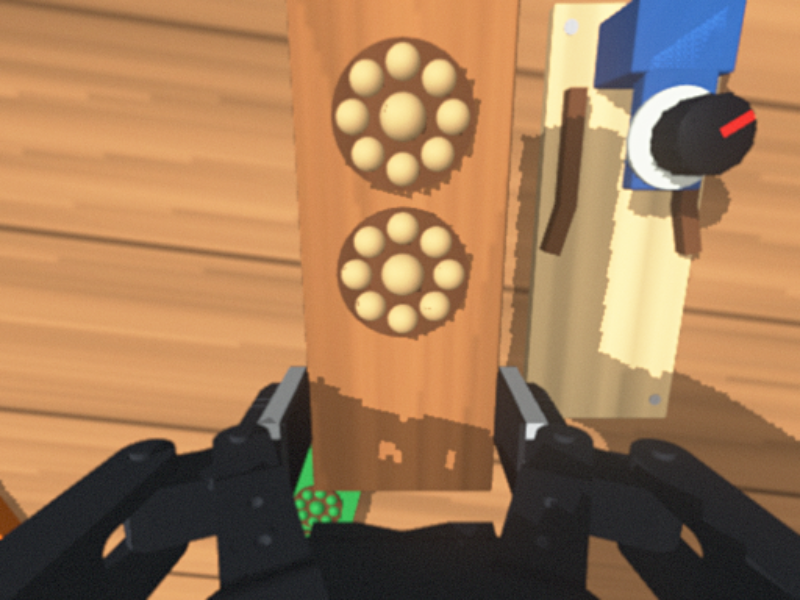

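The jig is visible at right (800x600 scale): far-left bed corner at (554,4), near edge at y≈417, screws at (571,27) and (655,399), left cheek inner edge (587,88)→(580,188), collar centre ≈(680,137), knob top ≈(716,134).

```bash
cat > jig.py <<'E'
from h import *
im=cv2.imread("pics/w3.png"); s=ctrl.sense(); C=cam("wrist",s); print(s["tcp_pos"])
g=cv2.GaussianBlur(im,(3,3),0).astype(float); B,G,R=g[:,:,0],g[:,:,1],g[:,:,2]
def edge(sig,a,b):  # strongest step with subpixel
    d=np.abs(np.gradient(sig[a:b])); i=np.argmax(d[1:-1])+1; den=d[i-1]-2*d[i]+d[i+1]; return a+i+(0.5*(d[i-1]-d[i+1])/den if den else 0)
k=.64
L=[(edge(B[r],int((554-25*(r/k-4)/356)*k)-6,int((554-25*(r/k-4)/356)*k)+7),r) for r in list(range(8,40,3))+list(range(170,225,4))]
Rt=[(edge(B[r],int((689-22*(r/k-258)/159)*k)-7,int((689-22*(r/k-258)/159)*k)+8),r) for r in range(175,235,4)]
N=[(c,edge(B[:,c],255,277)) for c in range(375,424,4)]
Ck=[(edge(G[r],int((587-7*(r/k-88)/100)*k)-5,int((587-7*(r/k-88)/100)*k)+6),r) for r in range(62,118,4)]
def line(P,z):
    W=onplane(C,P,z)[:,:2]; m=np.median(W,0); vx,vy,x,y=cv2.fitLine((W*1000).astype(np.float32),cv2.DIST_HUBER,0,.01,.01).ravel()/1
    n=np.array([-vy,vx]); res=(W*1000-[x,y])@n; return np.array([x,y]),np.array([vx,vy])*np.sign(vx),np.abs(res).max()
for n,P,z in (("left",L,.012),("right",Rt,.012),("near",N,.012),("cheek",Ck,.024)):
    o,d,e=line(P,z); print(n,o.round(1),"dir",np.degrees(np.arctan2(d[1],d[0])).round(2),"res",e.round(2))
print("corner FL",onplane(C,[(554*k,4*k)],.012)*1000,"screws",onplane(C,[(571*k,27*k),(655*k,399*k)],.012)[:,:2]*1000)
m=((im.min(2)>185)&(np.ptp(im,axis=2)<40)).astype(np.uint8); m[:,:395]=0; m[140:]=0
c=max(cv2.findContours(m,0,cv2.CHAIN_APPROX_NONE)[0],key=cv2.contourArea).reshape(-1,2)
W=onplane(C,c,.068)[:,:2]*1000; h=W[cv2.convexHull(W.astype(np.float32),returnPoints=False).ravel()]
from scipy.optimize import least_squares
f=least_squares(lambda p:np.hypot(*(h-p).T)-24,h.mean(0),loss="soft_l1",f_scale=.5); print("collar",f.x,np.round(f.fun,1).tolist())
print("knobtop",onplane(C,[(716*k,134*k)],.1)*1000)
E
python3 jig.py
```

```text
[0.51922279 0.08351686 0.19965857]
left [604.2   8.9] dir 7.24 res 0.3
right [ 516.4 -102.5] dir 7.15 res 0.27
near [435.3 -84.4] dir -82.79 res 0.22
cheek [614.1  -9.5] dir 5.17 res 3.29
corner FL [[683.14873354  18.80430887  12.        ]] screws [[ 673.01900826    6.81778911]
 [ 451.81580534 -101.81993242]]
collar [615.54240332 -39.82056941] [-0.0, -0.0, 0.0, -0.1, -0.0, 0.1, 0.1, 0.4, 0.2, 0.2, 0.1, 0.1, -0.0, -0.2, -0.3, -0.3, -0.3, -0.2, -0.2, -0.1, -0.0, -0.6, -0.0, -0.0, 0.1, 0.1, 0.0, -0.2, -0.3, -0.4, -0.3, -0.2]
knobtop [[615.49641884 -39.1053391  100.        ]]
```

```bash
cat >> h.py <<'E'
J0=np.array([.5609,-.0467]); JY=7.2; U=np.array([np.cos(np.radians(JY)),np.sin(np.radians(JY))]); N=np.array([-U[1],U[0]])
def jig(x,y,z): return [*(J0+x*U+y*N),z]
def injig(p): d=np.array(p[:2])-J0; return np.round([d@U*1e3,d@N*1e3,p[2]*1e3],1)
E
python3 - <<'E'
from h import *
delta(jig(-.155,0,.15),JY); delta(jig(-.155,0,.045),JY)
E
```

```text
travel [-0.3238, 0.337, 0.1244] angular [0.0001, 0.0005, -0.002] yaw now 7.02
travel [-0.3236, 0.337, 0.3869] angular [0.0001, 0.0005, -0.002] yaw now 7.02
```

```bash
python3 -m inch '[{"travel":[-0.324,0.337,0.1],"angular":[0,0,-0.002]},{"travel":[-0.324,0.337,0.1],"angular":[0,0,-0.002]},{"travel":[-0.324,0.337,0.1],"angular":[0,0,-0.002]},{"travel":[-0.324,0.337,0.12],"angular":[0,0,-0.002]},{"travel":[-0.324,0.337,0.2],"angular":[0,0,-0.002]},{"travel":[-0.324,0.337,0.28],"angular":[0,0,-0.002]},{"travel":[-0.324,0.337,0.35],"angular":[0,0,-0.002]},{"travel":[-0.324,0.337,0.387],"angular":[0,0,-0.002]},{"travel":[-0.324,0.337,0.387],"angular":[0,0,-0.002]},{"travel":[-0.324,0.337,0.387],"angular":[0,0,-0.002]}]'
python3 - <<'E'
from h import *
s=ctrl.sense(); print(injig(s["tcp_pos"]),yawof(s),s["contact_force"])
im,C,_=shot("wrist","w4.png"); cv2.imwrite("pics/w4b.png",cv2.resize(im,(800,600)))
E
```

```text
clock: 6.8
tcp_pos: [0.4085, -0.0656, 0.0459]
ee_rot: [0.0, 0.998, 0.063, 0.001]
contact_force: [0.5, -0.5, -0.9]
finger_gap: 0.0549
gripper_force: 43.0
[-153.6    0.4   45.9] 7.232394393069202 [ 0.47191604 -0.50216573 -0.91439931]
```

View pics/w4b.png

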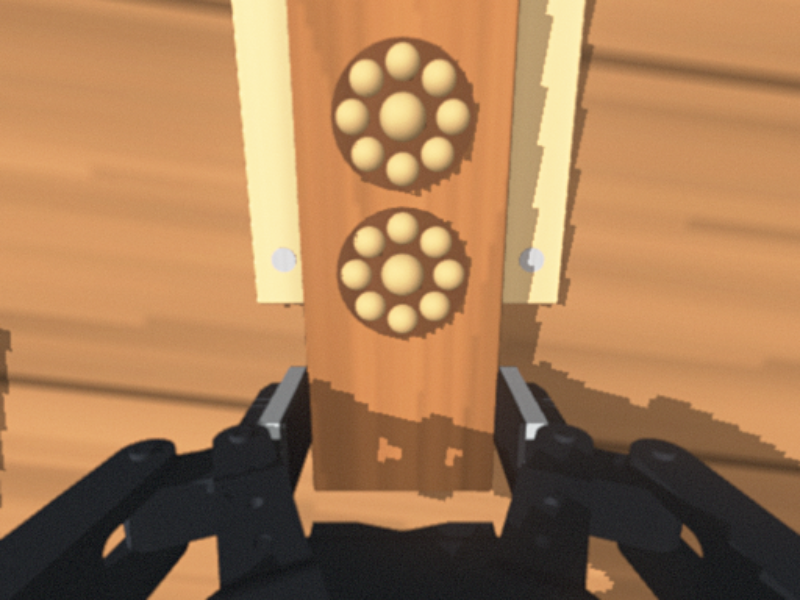

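The strip is over the bed. Bed edges at 257/560 and screws at 284/532 put the centre at 408, against the strip's 402.5, so I need about 2 mm to the right. The near edge at y=302 agrees in x to 0.5 mm.

```bash
python3 -m inch '[{"travel":[0,0.005,0.004],"angular":[0,0,0]},{"travel":[0,0.005,0.010],"angular":[0,0,0]},{"travel":[0.02,0.005,0.010],"angular":[0,0,0]},{"travel":[0.04,0.005,0.010],"angular":[0,0,0]},{"travel":[0.06,0.005,0.010],"angular":[0,0,0]},{"travel":[0.08,0.005,0.010],"angular":[0,0,0]},{"travel":[0.10,0.005,0.010],"angular":[0,0,0]},{"travel":[0.10,0.005,0.010],"angular":[0,0,0]}]'
python3 -c "
from h import *
s=ctrl.sense(); print(injig(s['tcp_pos']),yawof(s),s['contact_force'],s['ft_torque'])"
```

```text
clock: 7.85
tcp_pos: [0.4484, -0.0625, 0.041]
ee_rot: [0.0, 0.998, 0.063, 0.0]
contact_force: [0.1, 0.5, -0.8]
finger_gap: 0.0547
gripper_force: 43.0
[-113.6   -1.5   41. ] 7.224282080313165 [ 0.11446066  0.54529886 -0.79552748] [-0.04197393  0.11528647 -0.01666906]
```

```bash
python3 -m inch '[{"travel":[0.02,0,0],"angular":[0,0,0]},{"travel":[0.04,0,0],"angular":[0,0,0]},{"travel":[0.055,0,0],"angular":[0,0,0]},{"travel":[0.07,0,0],"angular":[0,0,0]},{"travel":[0.085,0,0],"angular":[0,0,0]},{"travel":[0.10,0,0],"angular":[0,0,0]},{"travel":[0.10,0,0],"angular":[0,0,0]},{"travel":[0.10,0,0],"angular":[0,0,0]}]'
python3 -c "
from h import *
s=ctrl.sense(); print(injig(s['tcp_pos']),yawof(s),s['contact_force'],s['ft_torque'])"
```

```text
clock: 8.85
tcp_pos: [0.4873, -0.0576, 0.041]
ee_rot: [-0.0, 0.998, 0.063, -0.0]
contact_force: [-0.3, -0.2, -0.8]
finger_gap: 0.0549
gripper_force: 43.0
[-74.4  -1.5  41. ] 7.212719624016749 [-0.26020662 -0.15220244 -0.83520443] [-0.03820824  0.08796911 -0.06212758]
```

```bash
python3 -m inch '[{"travel":[0,0,0.004],"angular":[0,0,0]},{"travel":[0,0,0.004],"angular":[0,0,0]},{"travel":[0.005,0,0.004],"angular":[0,0,0]},{"travel":[0.01,0,0.004],"angular":[0,0,0]},{"travel":[0.015,0,0.004],"angular":[0,0,0]},{"travel":[0.015,0,0.004],"angular":[0,0,0]}]'
python3 -m inch '[{"travel":[0.002,0,0],"angular":[0,0,0]},{"travel":[0.004,0,0],"angular":[0,0,0]},{"travel":[0.004,0,0],"angular":[0,0,0]}]'
python3 -m inch '[{"travel":[0.002,0,0],"angular":[0,0,0]},{"travel":[0.004,0,0],"angular":[0,0,0]},{"travel":[0.004,0,0],"angular":[0,0,0]}]'
python3 -c "
from h import *
s=ctrl.sense(); print(injig(s['tcp_pos']),yawof(s),s['contact_force'],s['ft_torque'])"
```

```text
clock: 9.6
tcp_pos: [0.4937, -0.0567, 0.0395]
ee_rot: [-0.0, 0.998, 0.063, 0.0]
contact_force: [0.1, -0.5, -0.3]
finger_gap: 0.0547
gripper_force: 43.1
clock: 9.98
tcp_pos: [0.495, -0.0566, 0.0395]
ee_rot: [0.0, 0.998, 0.063, 0.0]
contact_force: [-0.5, -0.3, -1.1]
finger_gap: 0.0544
gripper_force: 43.1
clock: 10.35
tcp_pos: [0.4967, -0.0564, 0.0395]
ee_rot: [0.0, 0.998, 0.063, 0.0]
contact_force: [-0.9, 0.4, -0.7]
finger_gap: 0.0549
gripper_force: 43.1
[-64.9  -1.5  39.5] 7.222504312592693 [-0.85553374  0.35089608 -0.67151869] [ 0.01613057 -0.02578455 -0.03066725]
```

```bash
python3 -m inch '[{"travel":[0.001,0,0.002],"angular":[0,0,0]},{"travel":[0.003,0,0.002],"angular":[0,0,0]},{"travel":[0.003,0,0.002],"angular":[0,0,0]}]'
python3 -m inch '[{"travel":[0.0015,0,0],"angular":[0,0,0]},{"travel":[0.003,0,0],"angular":[0,0,0]},{"travel":[0.003,0,0],"angular":[0,0,0]}]'
python3 -c "
from h import *
s=ctrl.sense(); print(injig(s['tcp_pos']),yawof(s),s['contact_force'],s['ft_torque'])"
```

```text
clock: 10.72
tcp_pos: [0.4969, -0.0564, 0.0393]
ee_rot: [0.0, 0.998, 0.063, -0.001]
contact_force: [-5.3, 1.4, 8.8]
finger_gap: 0.0547
gripper_force: 44.0
clock: 11.1
tcp_pos: [0.4974, -0.0564, 0.0393]
ee_rot: [0.0, 0.998, 0.063, -0.001]
contact_force: [-7.6, 0.3, 10.5]
finger_gap: 0.0546
gripper_force: 44.3
[-64.2  -1.7  39.3] 7.2288499873963525 [-7.57406489  0.28919958 10.53063875] [0.42020453 2.55578418 0.12772624]
```

```bash
python3 -m inch '[{"travel":[0,0,-0.0015],"angular":[0,0,0]},{"travel":[0,0,-0.0015],"angular":[0,0,0]}]'
python3 -m inch '[{"travel":[0.0015,0,0],"angular":[0,0,0]},{"travel":[0.003,0,0],"angular":[0,0,0]},{"travel":[0.003,0,0],"angular":[0,0,0]}]'
python3 -c "
from h import *
s=ctrl.sense(); print(injig(s['tcp_pos']),yawof(s),s['contact_force'],s['ft_torque'])"
```

```text
clock: 11.35
tcp_pos: [0.4974, -0.0564, 0.0393]
ee_rot: [0.0, 0.998, 0.063, -0.001]
contact_force: [-7.0, -0.1, 6.1]
finger_gap: 0.0547
gripper_force: 43.9
clock: 11.72
tcp_pos: [0.4975, -0.0564, 0.0393]
ee_rot: [0.0, 0.998, 0.063, -0.003]
contact_force: [-9.0, -0.5, 10.2]
finger_gap: 0.0547
gripper_force: 44.3
[-64.1  -1.7  39.3] 7.213810426738455 [-9.03139027 -0.53302152 10.2177673 ] [0.35024773 3.42556709 0.18856957]
```

```bash
python3 -m inch '[{"travel":[-0.003,0,-0.003],"angular":[0,0,0]},{"travel":[-0.003,0,-0.003],"angular":[0,0,0]}]'
python3 -m inch '[{"travel":[0,0,0],"angular":[0,0,0]},{"travel":[0,0,0],"angular":[0,0,0]},{"travel":[0,0,0],"angular":[0,0,0]},{"travel":[0,0,0],"angular":[0,0,0]}]' 0.92
python3 -c "
from h import *
s=ctrl.sense(); print(injig(s['tcp_pos']),yawof(s),s['contact_force'],s['ft_torque'])
delta(jig(-.075,-.0015,.2),JY)
"
```

```text
clock: 11.98
tcp_pos: [0.4974, -0.0563, 0.0398]
ee_rot: [0.0, 0.998, 0.063, -0.002]
contact_force: [-4.6, -1.0, -0.5]
finger_gap: 0.0547
gripper_force: 43.1
clock: 12.48
tcp_pos: [0.4993, -0.056, 0.0406]
ee_rot: [-0.0, 0.998, 0.063, 0.0]
contact_force: [-0.1, 0.2, 0.4]
finger_gap: 0.0785
gripper_force: 0.0
[-62.2  -1.5  40.6] 7.22530526126222 [-0.11035411  0.17945563  0.41149737] [0.00042042 0.01551127 0.00534713]
travel [-0.0316, -0.0001, -0.3984] angular [0.0, -0.0005, 0.0003] yaw now 7.23
```

Releasing with a residual −4.6 N and no vertical load shows the end was bearing on the column. I'll lift and look.

```bash
python3 -m inch '[{"travel":[0,0,-0.1],"angular":[0,0,0]},{"travel":[0,0,-0.25],"angular":[0,0,0]},{"travel":[0,0,-0.4],"angular":[0,0,0]},{"travel":[0.08,0,-0.45],"angular":[0,0,0]},{"travel":[0.08,0,-0.45],"angular":[0,0,0]},{"travel":[0.08,0,-0.45],"angular":[0,0,0]}]' 1
python3 - <<'E'
from h import *
im,C,s=shot("wrist","w5.png"); cv2.imwrite("pics/w5b.png",cv2.resize(im,(800,600))); print(injig(s["tcp_pos"]),s["qpos"])
E
```

```text
clock: 13.22
tcp_pos: [0.53, -0.052, 0.2195]
ee_rot: [-0.0, 0.998, 0.063, -0.001]
contact_force: [-0.4, 0.0, -0.1]
finger_gap: 0.0851
gripper_force: 0.0
[-31.3  -1.4 219.5] [ 1.95986670e-01  2.34489111e-01 -4.79676265e-03 -5.38082743e-04
 -1.33327333e+00  1.50083445e+00]
```

View pics/w5b.png

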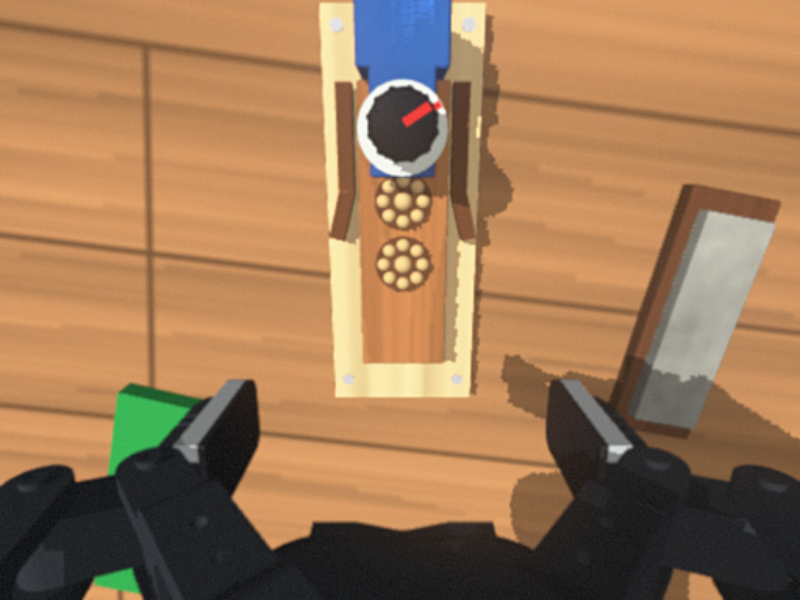

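The strip lies straight in the channel, near end at y=362 and bed edge at y=397. The knob top is centred at ≈(403,124), with the red mark pointing to (440,105) and the collar mark in line with it. The oilstone is untouched.

```bash
cat > marks.py <<'E'
from h import *
from scipy.optimize import least_squares
def marks(im,C,guess):
    "knob axis (world) from the collar's rim, and world angles of the red marks on knob top (z .100) and collar top (z .068)"
    k=cv2.cvtColor(im,cv2.COLOR_BGR2HSV); red=((k[:,:,0]<6)|(k[:,:,0]>174))&(k[:,:,1]>140)&(k[:,:,2]>120)
    w=((im.min(2)>170)&(np.ptp(im,axis=2)<45)).astype(np.uint8)
    ys,xs=np.nonzero(w); W=onplane(C,np.c_[xs,ys],.068)[:,:2]; ok=np.hypot(*(W-guess).T)<.03; W=W[ok]*1000
    h=cv2.convexHull(W.astype(np.float32)).reshape(-1,2)
    f=least_squares(lambda p:np.hypot(*(h-p).T)-24,h.mean(0),loss="soft_l1",f_scale=.5); c=f.x/1000
    ys,xs=np.nonzero(red); a=onplane(C,np.c_[xs,ys],.1)[:,:2]-c; r=np.hypot(*a.T); sel=(r<.0165)&(r>.004)
    ka=np.degrees(np.arctan2(*a[sel].mean(0)[::-1])); b=onplane(C,np.c_[xs,ys],.068)[:,:2]-c; r2=np.hypot(*b.T); s2=(r2>.0185)&(r2<.0255)&~sel
    ca=np.degrees(np.arctan2(*b[s2].mean(0)[::-1])) if s2.any() else None
    print("axis",c.round(4),"rim res",np.abs(f.fun).max().round(2),"knob",ka.round(1),"collar",ca,"n",sel.sum(),s2.sum()); return c
E
python3 - <<'E'
from marks import *
im=cv2.imread("pics/w5.png"); s=ctrl.sense(); C=cam("wrist",s); k=.64
c=marks(im,C,np.array(jig(.055,0,0)[:2])); print("axis jig",injig([*c,0]))
for p,z in (((404,362),.03),((403,397),.012),((402,124),.1),((342,85),.024),((462,85),.024)): print(p,injig(onplane(C,[np.array(p)*k],z)[0]))
delta([*c,.13],JY,s); delta([*c,.087],JY,s)
E
```

```text
axis [ 0.6154 -0.04  ] rim res 0.82 knob -50.0 collar -49.99556380931885 n 120 16
axis jig [54.9 -0.2  0. ]
(404, 362) [-94.4  -1.6  30. ]
(403, 397) [-130.1   -0.9   12. ]
(402, 124) [ 54.8  -0.4 100. ]
(342, 85) [82.5 35.8 24. ]
(462, 85) [ 82.4 -36.3  24. ]
travel [0.2167, -0.0031, 0.2228] angular [-0.0002, 0.0015, 0.0001] yaw now 7.21
travel [0.217, -0.003, 0.3303] angular [-0.0002, 0.0015, 0.0001] yaw now 7.21
```

The strip's near end is at jig x = −94.4 mm, so it's home, and both marks are at −50.0° (no slip). Now to the knob, with the fingers part-closed.

```bash
python3 -m inch '[{"travel":[0.1,0,0.05],"angular":[0,0,0]},{"travel":[0.217,-0.003,0.1],"angular":[0,0,0]},{"travel":[0.217,-0.003,0.2],"angular":[0,0,0]},{"travel":[0.217,-0.003,0.222],"angular":[0,0,0]},{"travel":[0.217,-0.003,0.222],"angular":[0,0,0]},{"travel":[0.217,-0.003,0.222],"angular":[0,0,0]}]' 0.52 60
python3 - <<'E'
from h import *
s=ctrl.sense(); print(injig(s["tcp_pos"]),s["contact_force"],s["ft_torque"]); delta([.6154,-.0401,.0935],JY)
E
```

```text
clock: 14.02
tcp_pos: [0.6173, -0.0401, 0.1339]
ee_rot: [0.0, 0.998, 0.063, 0.002]
contact_force: [0.2, -0.5, 0.3]
finger_gap: 0.0445
gripper_force: 0.0
[ 56.7  -0.5 133.9] [ 0.23868123 -0.5399387   0.2887701 ] [0.03239588 0.0105627  0.02515139]
travel [-0.005, -0.0007, 0.1009] angular [0.0003, -0.0021, 0.0004] yaw now 7.23
```

```bash
python3 -m inch '[{"travel":[-0.003,-0.0007,0.04],"angular":[0,0,0]},{"travel":[-0.003,-0.0007,0.075],"angular":[0,0,0]},{"travel":[-0.003,-0.0007,0.1],"angular":[0,0,0]},{"travel":[-0.003,-0.0007,0.1],"angular":[0,0,0]}]'
python3 - <<'E'
from h import *
s=ctrl.sense(); print(injig(s["tcp_pos"]),s["contact_force"],s["ft_torque"])
im,C,s=shot("wrist","w6.png"); cv2.imwrite("pics/w6b.png",cv2.resize(im,(640,480)))
E
```

```text
clock: 14.52
tcp_pos: [0.6147, -0.0399, 0.0903]
ee_rot: [0.0, 0.998, 0.063, -0.001]
contact_force: [0.1, 0.6, -0.0]
finger_gap: 0.0445
gripper_force: 0.0
[54.2 -0.  90.3] [ 0.11036541  0.55837542 -0.03750135] [-0.0594318  -0.0271296   0.00874603]
```

View pics/w6b.png

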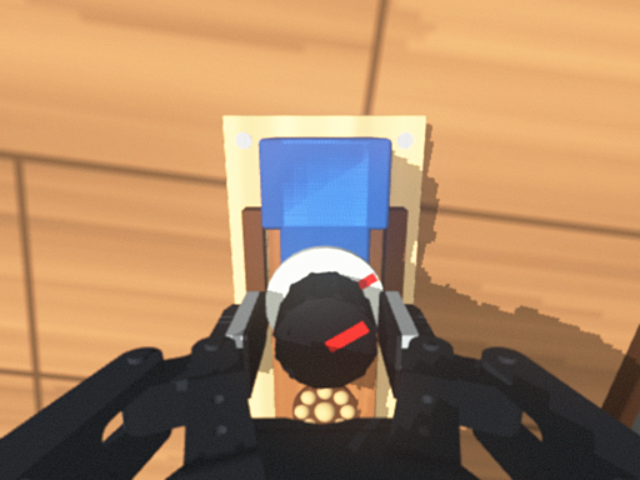

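Both marks are visible close up (knob 348,337; collar 368,281 in the 640 view). The knob centre is at ≈326 between pads centred at ≈324: shift a touch right, raise 3 mm, then close.

```bash
python3 -m inch '[{"travel":[0.001,0.0015,-0.008],"angular":[0,0,0]},{"travel":[0.001,0.0015,-0.008],"angular":[0,0,0]}]'
python3 -m inch '[{"travel":[0,0,0],"angular":[0,0,0]},{"travel":[0,0,0],"angular":[0,0,0]},{"travel":[0,0,0],"angular":[0,0,0]},{"travel":[0,0,0],"angular":[0,0,0]},{"travel":[0,0,0],"angular":[0,0,0]}]' 0 60
python3 - <<'E'
from marks import *
s=ctrl.sense(); print(injig(s["tcp_pos"]),s["contact_force"],s["ft_torque"],s["qpos"][5])
im,C,s=shot("wrist","w7.png"); marks(im,C,np.array([.6154,-.04]))
E
```

```text
clock: 14.82
tcp_pos: [0.6165, -0.0404, 0.0959]
ee_rot: [0.0, 0.998, 0.063, 0.001]
contact_force: [-0.0, -0.1, -0.6]
finger_gap: 0.0441
gripper_force: 0.0
clock: 15.45
tcp_pos: [0.6163, -0.0408, 0.0958]
ee_rot: [0.0, 0.998, 0.063, 0.001]
contact_force: [-1.0, -2.3, 5.7]
finger_gap: 0.0322
gripper_force: 59.7
[55.7 -1.1 95.8] [-0.96127979 -2.32820297  5.69169896] [-0.6805024   0.3524856   0.02065522] 1.5094851806317142
axis [ 0.6162 -0.0399] rim res 6.39 knob -53.2 collar -77.50507312887407 n 277 79
```

```bash
python3 -m inch '[{"travel":[0,0,0],"angular":[0,0,0.05]},{"travel":[0,0,0],"angular":[0,0,0.10]},{"travel":[0,0,0],"angular":[0,0,0.15]},{"travel":[0,0,0],"angular":[0,0,0.20]}]'
python3 - <<'E'
from h import *
s=ctrl.sense(); print(injig(s["tcp_pos"]),s["contact_force"],s["ft_torque"],s["qpos"][5],yawof(s))
E
```

```text
clock: 16.0
tcp_pos: [0.6163, -0.0406, 0.0958]
ee_rot: [0.0, 0.995, -0.095, 0.001]
contact_force: [-1.2, -1.9, 6.6]
finger_gap: 0.0321
gripper_force: 59.8
[55.8 -0.9 95.8] [-1.15474508 -1.90182293  6.5644131 ] [-0.50479105  0.3709162   0.16469741] 1.1929908797680757 -10.891175486639098
```

```bash
cat > t.py <<'E'
from h import *
s=ctrl.sense(); print("tz",s["ft_torque"][2].round(3),"yaw",yawof(s).round(2),"turned rad",np.radians(7.23-yawof(s)).round(3),"F",s["contact_force"].round(1))
E
python3 -m inch '[{"travel":[0,0,0],"angular":[0,0,0.05]},{"travel":[0,0,0],"angular":[0,0,0.10]},{"travel":[0,0,0],"angular":[0,0,0.15]},{"travel":[0,0,0],"angular":[0,0,0.20]}]' >/dev/null; python3 t.py
python3 -m inch '[{"travel":[0,0,0],"angular":[0,0,0.02]},{"travel":[0,0,0],"angular":[0,0,0.04]}]' >/dev/null; python3 t.py
python3 -m inch '[{"travel":[0,0,0],"angular":[0,0,0.02]},{"travel":[0,0,0],"angular":[0,0,0.04]}]' >/dev/null; python3 t.py
```

```text
tz 0.175 yaw -28.89 turned rad 0.63 F [-0.7 -1.   4.8]
tz 0.144 yaw -32.4 turned rad 0.692 F [-1.1 -0.8  5.6]
tz 0.187 yaw -36.0 turned rad 0.755 F [-1.3 -1.   5.5]
```

```bash

python3 -m inch '[{"travel":[0,0,0],"angular":[0,0,0.02]},{"travel":[0,0,0],"angular":[0,0,0.04]}]' >/dev/null; python3 t.py
python3 -m inch '[{"travel":[0,0,0],"angular":[0,0,0.02]},{"travel":[0,0,0],"angular":[0,0,0.04]}]' >/dev/null; python3 t.py
python3 -m inch '[{"travel":[0,0,0],"angular":[0,0,0.02]},{"travel":[0,0,0],"angular":[0,0,0.04]}]' >/dev/null; python3 t.py
```

```text
tz 0.128 yaw -39.6 turned rad 0.817 F [-1.2 -0.6  5.6]
tz 0.197 yaw -43.2 turned rad 0.88 F [-1.2 -0.7  5.9]
tz 0.182 yaw -46.8 turned rad 0.943 F [-0.8 -0.4  5.8]
```

```bash

python3 -m inch '[{"travel":[0,0,0],"angular":[0,0,0.02]},{"travel":[0,0,0],"angular":[0,0,0.04]}]' >/dev/null; python3 t.py
python3 -m inch '[{"travel":[0,0,0],"angular":[0,0,0.02]},{"travel":[0,0,0],"angular":[0,0,0.04]}]' >/dev/null; python3 t.py
```

```text
tz 0.176 yaw -50.4 turned rad 1.006 F [-0.6  0.   5.7]
tz 0.182 yaw -54.0 turned rad 1.069 F [-0.1 -0.3  5.3]
```

```bash

python3 -m inch '[{"travel":[0,0,0],"angular":[0,0,0.025]},{"travel":[0,0,0],"angular":[0,0,0.05]}]' >/dev/null; python3 t.py
python3 -m inch '[{"travel":[0,0,0],"angular":[0,0,0.025]},{"travel":[0,0,0],"angular":[0,0,0.05]}]' >/dev/null; python3 t.py
python3 -m inch '[{"travel":[0,0,0],"angular":[0,0,0.025]},{"travel":[0,0,0],"angular":[0,0,0.05]}]' >/dev/null; python3 t.py
```

```text
tz 0.179 yaw -58.51 turned rad 1.147 F [-0.6 -0.9  5.6]
tz 0.16 yaw -63.01 turned rad 1.226 F [-0.2  0.1  5.7]
tz 0.159 yaw -67.51 turned rad 1.305 F [-0.7  0.1  4.9]
```

```bash

python3 -m inch '[{"travel":[0,0,0],"angular":[0,0,0.025]},{"travel":[0,0,0],"angular":[0,0,0.05]}]' >/dev/null; python3 t.py
python3 -m inch '[{"travel":[0,0,0],"angular":[0,0,0.025]},{"travel":[0,0,0],"angular":[0,0,0.05]}]' >/dev/null; python3 t.py
python3 -m inch '[{"travel":[0,0,0],"angular":[0,0,0.025]},{"travel":[0,0,0],"angular":[0,0,0.05]}]' >/dev/null; python3 t.py
```

```text
tz 0.143 yaw -72.01 turned rad 1.383 F [ 0.2 -0.8  4.8]
tz 0.153 yaw -76.51 turned rad 1.462 F [ 0.  -1.1  5.1]
tz 0.199 yaw -81.01 turned rad 1.54 F [ 0.5 -0.4  5.2]
```

```bash

python3 -m inch '[{"travel":[0,0,0],"angular":[0,0,0.02]},{"travel":[0,0,0],"angular":[0,0,0.04]}]' >/dev/null; python3 t.py
python3 -m inch '[{"travel":[0,0,0],"angular":[0,0,0.02]},{"travel":[0,0,0],"angular":[0,0,0.04]}]' >/dev/null; python3 t.py
python3 -m inch '[{"travel":[0,0,0],"angular":[0,0,0.02]},{"travel":[0,0,0],"angular":[0,0,0.04]}]' >/dev/null; python3 t.py
```

```text
tz 0.251 yaw -84.6 turned rad 1.603 F [-0.  -0.2  5.4]
tz 0.309 yaw -88.19 turned rad 1.665 F [ 0.3 -0.9  4.9]
tz 0.324 yaw -91.79 turned rad 1.728 F [1.7 0.5 4.5]
```

```bash
cat > m2.py <<'E'
from h import *
def m2(im,C,c):
    k=cv2.cvtColor(im,cv2.COLOR_BGR2HSV); red=(((k[:,:,0]<6)|(k[:,:,0]>174))&(k[:,:,1]>140)&(k[:,:,2]>110)).astype(np.uint8)
    n,l,st,ce=cv2.connectedComponentsWithStats(red)
    for i in range(1,n):
        if st[i,4]<12: continue
        ys,xs=np.nonzero(l==i); A=onplane(C,np.c_[xs,ys],.1)[:,:2]-c; B=onplane(C,np.c_[xs,ys],.068)[:,:2]-c
        if np.hypot(*A.mean(0))>.05: continue
        f=lambda P:(np.degrees(np.arctan2(*P.mean(0)[::-1])).round(1),(np.hypot(*P.mean(0))*1e3).round(1))
        v=np.linalg.svd(A-A.mean(0))[2][0]; print("px",ce[i].round(1),"n",st[i,4],"as knob",f(A),"elong",np.degrees(np.arctan2(v[1],v[0])).round(1),"as collar",f(B))
E
python3 - <<'E'
from m2 import *
im,C,s=shot("wrist","w8.png"); print(s["tcp_pos"])
print("now"); m2(im,C,s["tcp_pos"][:2])
cv2.imwrite("pics/w8b.png",cv2.resize(im[150:330,150:370],(770,600)))
E
```

```text
[ 0.61688283 -0.04021611  0.09581371]
now
px [288.5 221.5] n 93 as knob (np.float64(-121.7), np.float64(27.1)) elong 36.9 as collar (np.float64(-148.1), np.float64(20.2))
px [274.  265.3] n 375 as knob (np.float64(-155.3), np.float64(8.8)) elong 30.6 as collar (np.float64(123.7), np.float64(16.8))
```

View pics/w8b.png

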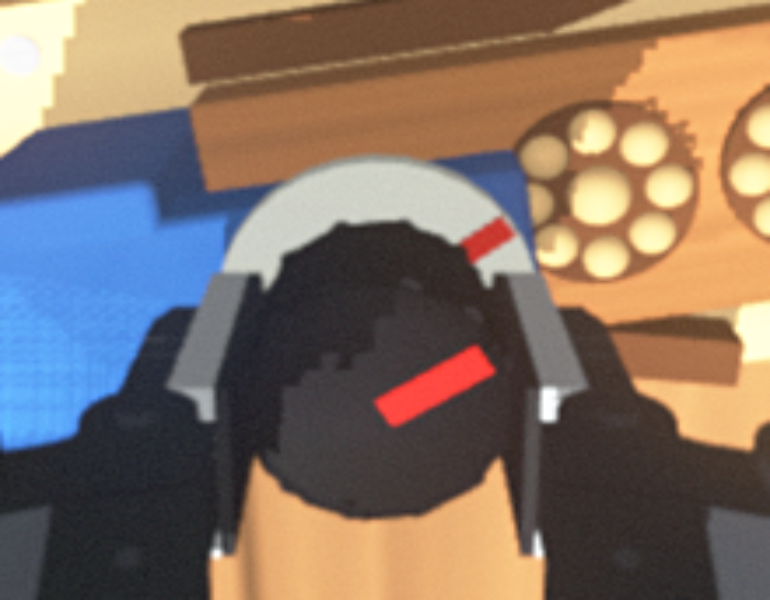

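Close crop: the knob mark (435,385) and collar mark (488,238) still look nearly parallel. I'll compare with the pre-turn close-up (w7), where slip was zero.

```bash
python3 - <<'E'
from m2 import *
s=dict(ctrl.sense()); q=(Ro.from_euler("z",7.23,degrees=True)*Ro.from_euler("x",180,degrees=True)).as_quat(); s["ee_rot"]=q[[3,0,1,2]]; s["tcp_pos"]=np.array([.6163,-.0408,.0958])
m2(cv2.imread("pics/w7.png"),cam("wrist",s),s["tcp_pos"][:2])
E
```

```text
px [289.9 223.7] n 86 as knob (np.float64(-24.7), np.float64(26.6)) elong 131.2 as collar (np.float64(-53.2), np.float64(20.3))
px [274.1 265.2] n 357 as knob (np.float64(-56.3), np.float64(8.9)) elong 128.9 as collar (np.float64(-137.0), np.float64(16.8))
```

The collar lags the knob by about 4° (0.07 rad) and the torque is on its plateau. That's too close to the 0.06 limit, so I'll add a small margin.

```bash
python3 -m inch '[{"travel":[0,0,0],"angular":[0,0,0.03]},{"travel":[0,0,0],"angular":[0,0,0.06]},{"travel":[0,0,0],"angular":[0,0,0.08]}]' >/dev/null; python3 t.py
python3 - <<'E'
from m2 import *
im,C,s=shot("wrist","w9.png"); m2(im,C,s["tcp_pos"][:2])
E
python3 t.py
```

```text
tz 0.283 yaw -99.0 turned rad 1.854 F [ 1.2 -0.   5.1]
px [285.3 218.1] n 94 as knob (np.float64(-125.0), np.float64(27.9)) elong 31.9 as collar (np.float64(-148.1), np.float64(20.2))
px [273.9 265.3] n 371 as knob (np.float64(-161.9), np.float64(9.0)) elong 23.5 as collar (np.float64(116.8), np.float64(16.7))
tz 0.144 yaw -99.07 turned rad 1.855 F [0.3 0.3 5.6]
```

The collar held still (−148.1°) while the knob turned another 7.2°, so slip is ≈0.2 rad. Let go and lift away.

```bash
python3 -m inch '[{"travel":[0,0,0],"angular":[0,0,0]},{"travel":[0,0,0],"angular":[0,0,0]},{"travel":[0,0,0],"angular":[0,0,0]},{"travel":[0,0,0],"angular":[0,0,0]}]' 0.55
python3 -m inch '[{"travel":[0,0,-0.05],"angular":[0,0,0]},{"travel":[0,0,-0.15],"angular":[0,0,0]},{"travel":[0,0,-0.3],"angular":[0,0,0]},{"travel":[0,0,-0.3],"angular":[0,0,0]},{"travel":[0,0,-0.3],"angular":[0,0,0]}]'
python3 - <<'E'
from m2 import *
im,C,s=shot("wrist","w10.png"); m2(im,C,np.array([.6155,-.04])); cv2.imwrite("pics/w10b.png",cv2.resize(im,(800,600)))
E
```

```text
clock: 21.48
tcp_pos: [0.6157, -0.0404, 0.0946]
ee_rot: [-0.0, -0.65, 0.76, 0.0]
contact_force: [0.4, 0.6, 0.3]
finger_gap: 0.0474
gripper_force: 0.0
clock: 22.1
tcp_pos: [0.6157, -0.0402, 0.2146]
ee_rot: [0.0, -0.65, 0.76, 0.0]
contact_force: [-0.2, -0.4, -1.0]
finger_gap: 0.0473
gripper_force: 0.0
px [272.2 170.7] n 24 as knob (np.float64(-130.7), np.float64(23.7)) elong 33.4 as collar (np.float64(-144.9), np.float64(19.5))
px [264.6 190.6] n 116 as knob (np.float64(-156.9), np.float64(7.8)) elong 24.3 as collar (np.float64(139.1), np.float64(8.7))
```

View pics/w10b.png

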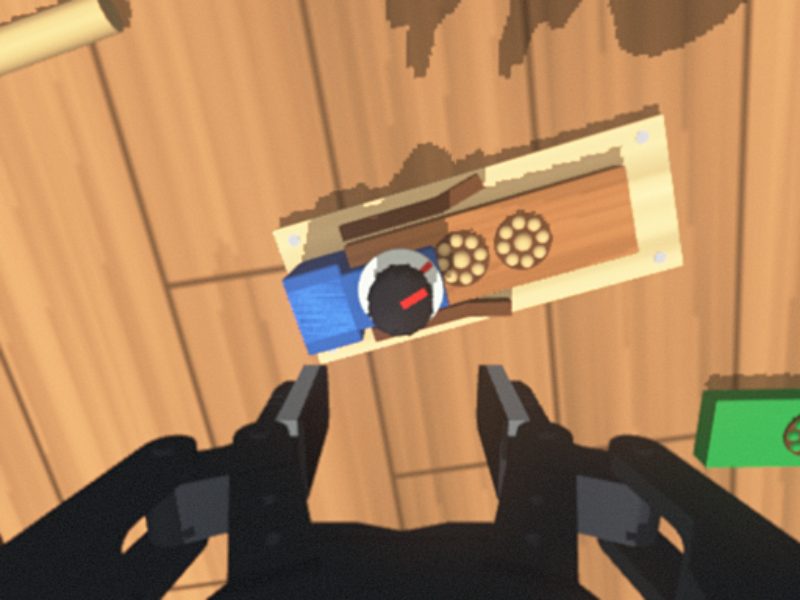

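The strip is still straight and clamped: near end at (631,210), bed end at (672,190). The knob mark leads the collar mark by ≈12° (0.2 rad) and the hand is clear. Final numeric check, then hand in.

```bash
python3 - <<'E'
from h import *
s=ctrl.sense(); C=cam("wrist",s)
a=injig(onplane(C,[np.array((631,210))*.64],.03)[0]); print("strip near end (want -95, ~0)",a)
if abs(a[0]+95)<4 and abs(a[1])<6: print(ctrl.hand_in())
E
```

```text
strip near end (want -95, ~0) [-94.4  -0.3  30. ]
the job is handed in; nothing more can be done
None
```

I handed the job in: the strip is home against the column (its near end reads −94.4 mm, 0.6 mm off nominal), and the clamp was turned to its first slip (about 0.2 rad). The arm is clear after about 22 s and I didn't touch the bystanders; the pad force couldn't be measured directly, but the screw had stopped turning.

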